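# Set the curing lamp's thumbwheel timer to 60 and index the tablet under the lamp

## Task

Get the curing station ready for the tablet with the newly glued screen: pull up the red plunger knob, slide the carriage under the lamp and let the plunger find its hole there and drop fully home, with the tablet still lying in its tray. Set the timer to 60 by rolling its left (tens) wheel gently with a fingertip until it clicks in at 6, and leave the right (units) wheel at 0. Do not disturb the tools and other things on the bench.

Things in the scene. Friction and masses are not known exactly. Their poses are not given: they have to be found in the camera images.
- timer: Preset timer: grey box, 140 (x) x 120 (y) x 60 mm high, dark face on top, fixed to the bench. Origin at the centre of its underside, front is -x, z up. Two black thumbwheels, 40 mm in diameter and 14 mm wide, axles along the timer's y, stand 9 mm up out of its top. Rims knurled and grippy (friction about 1). Digits 0 to 9 in order round the rim, 36 degrees (12.6 mm) apart, white, 0 in red.
- tens_crown (a point): Highest point of the left thumbwheel (tens): 69 mm above the bench, at x -15, y +20 mm in the timer's frame. Fixed, does not turn with the wheel; its axes are the timer's. The digit here is the setting. A fingertip pressed on the crown with 5 to 10 N and drawn along the timer's x rolls the wheel without slipping; drawing the top towards +x (away from the robot) counts up.
- tens (a joint): Turn of the left (tens) wheel in rad: digit x 0.6283, so 3.770 at 6 and 5.655 at 9; stops just below 0 and just above 9. Grows as its top rolls towards the timer's +x. Starts on a digit from 0 to 4. It clicks: a spring detent holds it at each digit and pulls it home from up to half a step away; out of a click takes about 2.5 N along the rim. Over 40 N breaks it.
- units_crown (a point): Highest point of the right thumbwheel (units), same make and height, at x -15, y -20 mm in the timer's frame: 40 mm beside the other one (26 mm clear between them).
- units (a joint): Turn of the right (units) wheel in rad, read as for tens. It starts at digit 0 and shall stay there.
- station: Curing station, fixed: aluminium base plate 310 (x) x 360 (y) x 10 mm, guide rods along y, a steel index bar along y at its front. Origin on the bench, centred in y, 20 mm behind the plate's centre in x; z up, front is -x. White lamp hood over its +y half: x -85 to +115, y -3 to +175, 81 to 117 mm above the bench, violet underside, carried by a grey cheek at y 167 to 175.
- carriage (a joint): Position of the carriage along the station's +y in m: 0 locked in the loading hole (start), stops at -0.008 and 0.166. The only other hole, under the lamp, is in a clamped steel strip that was set for this tablet: somewhere from 0.133 to 0.157, different each time and not measured, so feel for it. It slides with 2 to 4 N. Once locked it has 1 mm of play and stands firm.
- plunger (a joint): Lift of the plunger in m: 0 = pin fully home in a hole, about 0.009 = pin riding on top of the strip (0.007 within 20 mm of the loading hole), 0.013 = pulled up to its stop. A spring pushes it down, 5 N at 0, 9 N at 0.010. The pin is 8 mm thick with a round end, the holes 10 mm wide: let go on the strip, it rides along as the carriage is pushed and drops in when it comes over the hole.
- knob_mid (a point): Centre of the red plunger knob, round, 28 mm in diameter, 27 mm tall, 81 mm above the bench when home; at x -150 mm of the station, axes as the station's. It rides on the carriage: lifting it pulls the pin, moving it along y slides the carriage. An 18 mm barrel below it stands on a bracket 44 mm above the bench. At the lamp the hood is 65 mm beyond its axis: pinch it from above along the station's y.
- tray_mid (a point): Centre of the carriage's black tray, on its floor 40 mm above the bench; moves with the carriage. The tray is 216 x 140 mm with a rim standing 6 mm above its floor.
- tablet: Tablet: origin at the centre of its underside, 200 x 124 x 8 mm, dark screen up, 330 g, lying loose in the tray with 2 mm of play.
- glue: Bystander, leave alone: black glue bottle with a blue nozzle, 28 mm across, 88 mm tall, standing; origin at the centre of its underside.
- driver: Bystander, leave alone: blue-handled screwdriver, 160 mm long, 26 mm high, lying; origin at the centre of its underside.
- pry: Bystander, leave alone: green plastic pry bar, 145 x 16 x 5 mm, lying flat; origin at the centre of its underside.
- tape: Bystander, leave alone: amber roll of tape, 60 mm across, 14 mm high, lying flat; origin at the centre of its underside.
- phone: Bystander, leave alone: black phone with a cracked corner, 148 x 72 x 8 mm, lying flat; origin at the centre of its underside.
- screws: Bystander, leave alone: orange screw tray with six compartments, 110 x 80 x 22 mm; origin at the centre of its underside.
There are look-alikes about, which are no part of the job. Of the things that look like the tablet, the larger one is meant.

How it is judged:
At the end, for the whole second after the job is handed in: Tens wheel still at 6 (within 0.12 rad of 3.770), units wheel at 0 (within 0.12 rad); carriage under the lamp (0.130 to 0.160) with the plunger home in the hole (lift under 2 mm); tablet at rest, flat in the tray (underside centre within 8 mm of the tray floor centre) (value of joint tens between 3.64992 and 3.88992 rad and not (velocity of joint tens above 0.1 rad/s or velocity of joint tens below -0.1 rad/s) and value of joint units between -0.12 and 0.12 rad and value of joint carriage between 0.13 and 0.16 m and value of joint plunger below 0.002 m and distance between tablet and tray_mid below 0.008 m and angle between tablet's own z axis and vertical below 0.05 rad and linear speed of tablet below 0.02 m/s); the robot touches nothing.
It fails at once if the timer or one of its wheels is pushed with more than 40 N (contact force between anything else and timer above 40 N).
It fails at once if the timer is touched with the arm or the gripper's body instead of the fingers (contact force between the arm and timer above 2 N).
It fails at once if a tool or other thing on the bench is disturbed (moved more than 25 mm) (distance of any of glue, driver, pry, tape, phone, screws from where it was at the start of the episode above 0.025 m).
It also fails if it takes over 67 s, if anything falls off the work surface, if the arm or the gripper's body presses on something with over 40 N, if the wrist force passes 120 N, or if a joint passes its speed limit or range.

## Robot

A 6-joint arm with a two-finger parallel gripper is mounted at the origin on the work surface. World frame = base frame: x ahead of the robot, y to its left, z up, the work surface at z = 0. Lengths are in m, angles in rad, forces in N, time in s.
With the tool pointing down it reaches from about 0.35 to 0.975 m from the base axis. Payload 17.4 kg.
Tool frame: the origin (TCP) lies on the front face of the gripper's body, between the roots of the fingers; the fingertips stand 73 mm ahead of it and the grasp point (between the pads) lies 54 mm ahead of it; z points along the fingers, y is the line along which they close (so a half turn about z gives the same grasp; the last joint's range is limited). The gripper opens to 85 mm and grips with 20 to 120 N. Pads are 22 mm wide; open, the fingers measure 114 mm over their backs; the gripper's body (76 mm by 85 mm) begins 54 mm behind the grasp point. The pads swing forward as they close: fully open they stand 13 mm farther back than shut.
Start: joints at [-1.334, 0.116, 1.442, -0, 1.584, -0.038], TCP at [0.183, -0.65, 0.304] pointing down, gripper open.
Joint ranges: [-2.83, 2.83], [-0.83, 2.19], [0.07, 2.5], [-1.14, 4.28], [0.01, 3], [-2.97, 2.97]. Speed limits (rad/s): [1.89, 1.89, 2.22, 3.14, 3.14, 3.14].

## Interface

Orientations are given as [roll, pitch, yaw] about the fixed x, y, z axes, in that order (R = Rz(yaw) Ry(pitch) Rx(roll)).
In Python, from station import * gives the robot as it stands.
- The arm moves only by the shell command python3 -m jog 'ROWS'. ROWS is text: rows parted by semicolons, each of 5 numbers parted by spaces: the opening, from -1 (shut) to 1 (fully open), then the shift along the tool's x, y, z in mm, then the turn about the tool's z in rad. In form: jaw dx dy dz turn; .... A call has 1 to 10 rows; each row shifts and turns the commanded pose from where the row before left it, along the tool's axes as they then stand; what a row does not reach is not made up. A row lasts 1/10 s, in which the tool goes at most 50 mm and 8.59 degrees, less where a joint would pass 70% of its speed; a pose out of reach is approached as far as the arm can. A call is refused whole if a number of a shift passes 50 or a number of a turn 0.15, either way. A call with a gripper value outside its range is refused whole. The fingers move at their own pace and stop on an object; the grip force is fixed at half the most. Time passes only in rows, so rows that do not move let the fingers close. It gives the time, the measured TCP pose, the force, the opening and the grip force at its end, in the units of the state.
- observe(): the state, without advancing time (a new reading comes with each control period).
- snapshot(name): name is "scene" or "top" or "wrist"; returns a dict with "image" (400x640x3 uint8, red, green, blue), "fx", "fy", "cx", "cy" (pixels), "origin" and "rotation" of the camera in the world; the wrist camera has in their place "T_tool_cam" (4x4, takes a point from camera to tool coordinates, whose origin is the TCP and whose axes are the flange's). Camera axes: x right, y up, looking along -z (the intrinsics and any distortion apply to the point x, -y, -z); pixel columns grow to the right and rows downward; lengths in m; the calibration is good to about 2 mm. A picture is of the moment at which its call begins: read the wrist's pose just before it. There is no depth.
- hand_in(): hands the job in; it is judged then, once.
The state is a dict: "clock": time; "qpos": joint angles; "qvel": joint speeds; "tau": joint torques, N m; "position": TCP position; "tcp_rot": TCP orientation; "ft_force": force on the tool from outside, world axes, zero at the start; "torque": the same for the moment, N m; "grip_width": opening from 0.0 (shut) to 1.0 (fully open); "grasp_force": force on a finger pad.
Only numpy, scipy, OpenCV 4.12 (cv2) and the standard library are available. Lean on these libraries where they do the work, as an engineer would, in place of code of your own. Each camera call takes 0.05 s, during which the arm holds its last target. There are 200 camera calls.

## Working session

There is one attempt and no reset: what is moved stays moved. The work goes in short steps, Python scripts to look and compute and a shell command to move; the robot and the scene stay as the last step left them, time stands still between calls to the robot, and variables do not carry over. Pictures are saved under pics/ and viewed, at most 10 in all, crops included, and the job is handed in when it is done.

```bash
mkdir -p pics; ls
python3 - <<'E'
from station import *
import cv2,numpy as np
s=observe();print(s)
for n in("scene","top"):
    d=snapshot(n);cv2.imwrite(f"pics/{n}0.png",d["image"][:,:,::-1]);print(n,{k:v for k,v in d.items() if k!="image"})
E
```

```text
pics
{'clock': 0.0, 'qpos': array([-1.33379290e+00,  1.16448559e-01,  1.44230736e+00, -3.52566614e-06,
        1.58398498e+00, -3.77809419e-02]), 'qvel': array([ 0.00028211,  0.00118538,  0.00245232,  0.00015602, -0.0004261 ,
       -0.00092139]), 'tau': array([-3.75239524e-04, -7.31998301e+01, -6.32494140e+01, -7.81826247e-05,
        6.35957476e-03,  4.72787974e-05]), 'position': array([ 0.18312853, -0.64955719,  0.30316122]), 'tcp_rot': array([-3.14044509e+00, -3.98487752e-05,  2.74784300e-01]), 'ft_force': array([ 0.14575019, -0.3203492 ,  0.2965132 ]), 'torque': array([-0.03085611, -0.01325556, -0.03035329]), 'grasp_force': 0.0, 'grip_width': 1.0019378333120061}
scene {'fx': 377.31577655575705, 'fy': 377.31577655575705, 'cx': 317.09440572417196, 'cy': 196.19876356622217, 'origin': array([1.15477703, 0.09684796, 0.90773862]), 'rotation': array([ 0.6363383 , -0.01113388,  1.8325247 ])}
top {'fx': 520.608512118806, 'fy': 520.608512118806, 'cx': 320.6328006232779, 'cy': 193.0225392534961, 'origin': array([ 0.27203428, -0.04358663,  1.39699561]), 'rotation': array([ 0.21026474,  0.00284331, -1.62706153])}
```

View pics/top0.png

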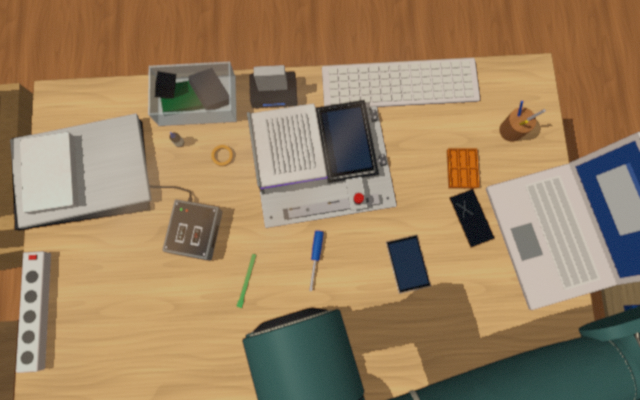

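View pics/scene0.png

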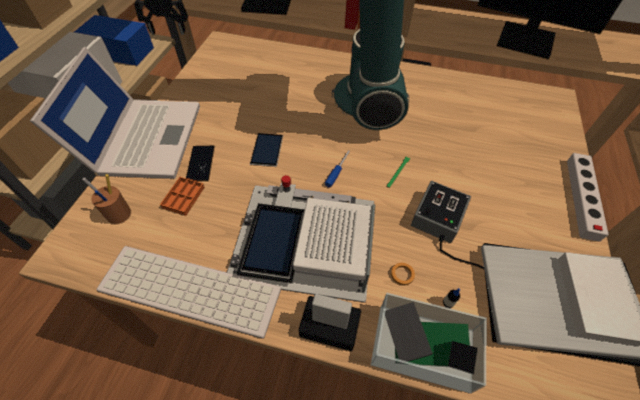

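The top view shows the red knob near (359,198), the timer near (193,230) with its wheels near (182,234) and (196,236), and the lamp hood left of the tablet. I'll enlarge these.

```bash
cat > h.py <<'E'
import numpy as np,cv2
from scipy.spatial.transform import Rotation as R
from station import *
C={"top":(520.608512118806,320.6328,193.02254,[0.27203428,-0.04358663,1.39699561],[0.21026474,0.00284331,-1.62706153]),
"scene":(377.31577655,317.0944,196.19876,[1.15477703,0.09684796,0.90773862],[0.6363383,-0.01113388,1.8325247])}
def ray(f,cx,cy,o,Rm,u,v,z):
    d=Rm@np.array([(u-cx)/f,-(v-cy)/f,-1]);o=np.array(o);return o+d*(z-o[2])/d[2]
def px(n,u,v,z):
    f,cx,cy,o,r=C[n];return ray(f,cx,cy,o,R.from_euler('xyz',r).as_matrix(),u,v,z)
def wrist():
    s=observe();d=snapshot("wrist");T=np.eye(4);T[:3,:3]=R.from_euler('xyz',s["tcp_rot"]).as_matrix();T[:3,3]=s["position"]
    return d,T@np.array(d["T_tool_cam"])
def wpx(d,W,u,v,z): return ray(d["fx"],d["cx"],d["cy"],W[:3,3],W[:3,:3],u,v,z)
E
python3 - <<'E'
from h import *
im=cv2.imread("pics/top0.png")
a=cv2.resize(im[190:270,150:250],None,fx=4,fy=4,interpolation=2)   # 400x320
b=cv2.resize(im[90:230,240:410],None,fx=4,fy=4,interpolation=2)[:,:]  # 680x560
cv2.imwrite("pics/b.png",b)
print("knob",px("top",359,198,.094),"timer",px("top",193,230,.06))
d,W=wrist();print(d["fx"],d["cx"],d["cy"],np.array(d["T_tool_cam"]).round(4).tolist())
cv2.imwrite("pics/a.png",a)
for n,u in(("plate corners",[(264,224),(396,208)]),):
    print([px("top",*q,.01).round(3) for q in u])
E
```

```text
knob [ 0.53134395 -0.15260584  0.094     ] timer [0.4781978  0.27952301 0.06      ]
321.43944388730654 320.45269927492217 201.3416190274079 [[0.0005, 0.9605, 0.2784, 0.0699], [1.0, -0.0003, -0.0008, -0.0008], [-0.0007, 0.2784, -0.9605, -0.0694], [0.0, 0.0, 0.0, 1.0]]
[array([0.491, 0.101, 0.01 ]), array([ 0.515, -0.258,  0.01 ])]
```

View pics/b.png

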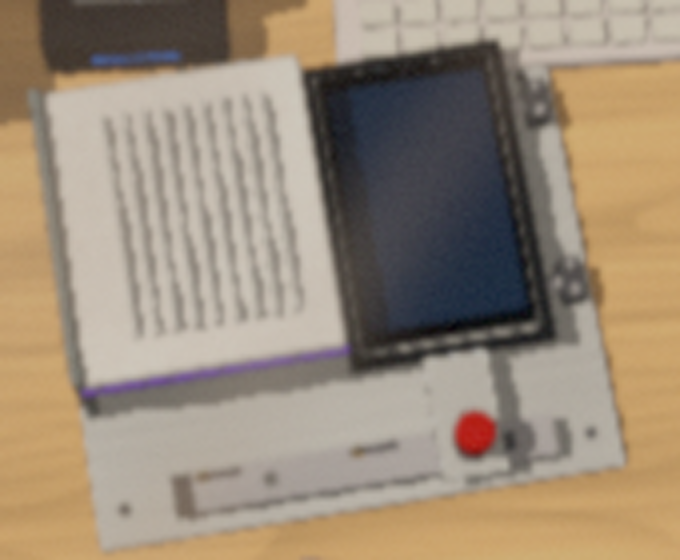

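View pics/a.png

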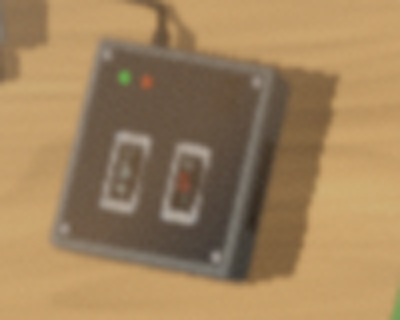

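Crop b: knob top centre (475,432), i.e. pixel (358.8,198); plate front corners at (102,548) and (625,465). Crop a: top-face corners (103,40), (272,70), (228,278) and (52,243); tens wheel (125,172), units wheel (186,184) showing the red 0.

Run:
```python
from h import *
B=lambda u,v,z:px("top",u/4+240-.375,v/4+90-.375,z)
A=lambda u,v,z:px("top",u/4+150-.375,v/4+190-.375,z)
l,r=B(102,548,.01),B(625,465,.01);d=l-r;print("plate",np.linalg.norm(d),"yaw",np.arctan2(-d[0],d[1]))
print("knob",B(475,432,.0945))
yaw=np.arctan2(-d[0],d[1]);m=(l+r)/2;ex=np.array([np.cos(yaw),np.sin(yaw),0]);ey=np.array([-np.sin(yaw),np.cos(yaw),0])
o=m+ex*.175;print("station",o, "knob in station",[(B(475,432,.0945)-o)@ex,(B(475,432,.0945)-o)@ey])
c=[A(*q,.06) for q in((103,40),(272,70),(228,278),(52,243))]
for i in range(4):
    e=c[i]-c[(i+1)%4];print(np.linalg.norm(e),np.arctan2(e[1],e[0]))
print("centre",np.mean(c,0),"tens",A(125,172,.069),"units",A(186,184,.069))
```

```text
plate 0.3575206312564815 yaw 0.10255945010243464
knob [ 0.53230957 -0.1510413   0.0945    ]
station [ 0.67645201 -0.06204223  0.01      ] knob in station [np.float64(-0.15249673760257543), np.float64(-0.07377415479388807)]
0.11341284055202248 1.3368666737491366
0.13710352955905683 -0.22163027904268925
0.11625783100110097 -1.8209149361086927
0.1352159841957562 2.899205976861904
centre [0.48171428 0.28575325 0.06      ] tens [0.47177462 0.30849913 0.069     ] units [0.46180213 0.26941296 0.069     ]
```

Everything agrees with the given dimensions: knob on the bar at x −152 mm in the station frame, and the wheel crowns match to within 1 mm. Now the shift to a spot above the knob.

```bash
cat >> h.py <<'E'
def go(x,y,z,yaw):
    s=observe();p=s["position"];d=np.array([x,y,z])-p;c,n=np.cos(yaw),np.sin(yaw)
    print("pos",p.round(4),"rot",s["tcp_rot"].round(4),"t",round(s["clock"],2),"turn",round(s["tcp_rot"][2]-yaw,4),"shift mm",(1000*np.array([c*d[0]+n*d[1],n*d[0]-c*d[1],-d[2]])).round(1))
E
python3 -m jog '1 0 0 0 0.086;1 0 0 0 0.086'; python3 -c "
from h import *
go(.532,-.151,.30,.1026)"
```

```text
clock: 0.35
position: [0.1831, -0.6496, 0.3036]
tcp_rot: [-3.141, 0.0, 0.099]
ft_force: [0.1, -0.1, 0.4]
grip_width: 1.002
grasp_force: 0.0
pos [ 0.1831 -0.6496  0.3036] rot [-3.1411e+00  1.0000e-04  9.9400e-02] t 0.35 turn -0.0032 shift mm [ 398.1 -460.3    3.6]
```

```bash
python3 -m jog '1 26 -31 0 0;1 26 -31 0 0;1 26 -31 0 0;1 26 -31 0 0;1 26 -31 0 0;1 26 -31 0 0;1 26 -31 0 0;1 26 -31 0 0;1 26 -31 0 0;1 26 -31 0 0'; python3 -m jog '1 26 -30 0 0;1 26 -30 0 0;1 26 -30 0 0;1 26 -30 0 0;1 26 -30 0 0;1 0 0 0 0;1 0 0 0 0'
python3 - <<'E'
from h import *
go(.532,-.151,.135,.1026)
d,W=wrist();cv2.imwrite("pics/w1.png",d["image"][:,:,::-1])
E
```

```text
clock: 1.35
position: [0.4105, -0.3131, 0.3038]
tcp_rot: [3.142, -0.0, 0.103]
ft_force: [0.1, -0.0, -0.1]
grip_width: 1.003
grasp_force: 0.0
clock: 2.05
position: [0.5241, -0.1515, 0.3036]
tcp_rot: [-3.141, 0.001, 0.105]
ft_force: [-0.3, -0.1, 0.6]
grip_width: 1.004
grasp_force: 0.0
pos [ 0.5241 -0.1515  0.3036] rot [-3.1415e+00  7.0000e-04  1.0450e-01] t 2.05 turn 0.0019 shift mm [  7.9   0.3 168.6]
```

View pics/w1.png

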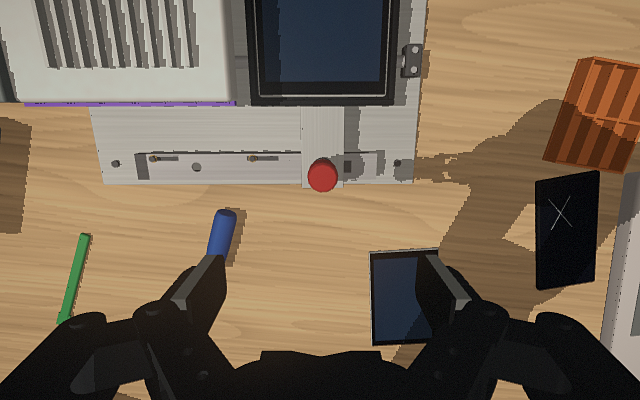

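The wrist view shows the knob top at (322,173), the plate edge level (so the yaw is right), and the lamp hole at (196,167) on the index strip.

Run:
```python
from h import *
d,W=wrist()
k=wpx(d,W,322,173,.0945);print("knob",k); l,r=wpx(d,W,103,184,.01),wpx(d,W,414,181,.01);e=l-r;print(np.linalg.norm(e),np.arctan2(-e[0],e[1]))
for z in(.02,.03,.04):print(z,np.linalg.norm((wpx(d,W,196,167,z)-k)[:2]))
go(k[0],k[1],.135,.1026)
```

```text
knob [ 0.53860627 -0.15157394  0.0945    ]
0.3597629989067662 0.11355932668823518
0.02 0.13956160517079322
0.03 0.1355724101416047
0.04 0.1316021373795088
pos [ 0.5236 -0.1526  0.3038] rot [3.1415e+00 3.0000e-04 1.0240e-01] t 2.15 turn -0.0002 shift mm [ 15.1   0.5 168.8]
```

```bash
python3 -m jog '1 6 0 20 0;1 7 0 30 0;1 0 0 30 0;1 0 0 30 0;1 0 0 30 0;1 0 0 20 0;1 0 0 9 0;1 0 0 0 0'
python3 - <<'E'
from h import *
go(.536,-.1515,.135,.1026)
d,W=wrist();cv2.imwrite("pics/w2.png",d["image"][:,:,::-1])
E
```

```text
clock: 2.95
position: [0.5362, -0.1514, 0.1342]
tcp_rot: [-3.141, 0.001, 0.102]
ft_force: [1.0, -0.1, 0.0]
grip_width: 1.003
grasp_force: 0.0
pos [ 0.5362 -0.1514  0.1342] rot [-3.141e+00  1.400e-03  1.016e-01] t 2.95 turn -0.001 shift mm [-0.2  0.1 -0.8]
```

View pics/w2.png

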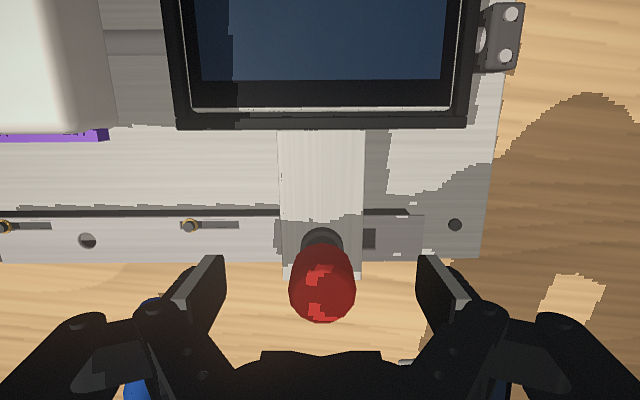

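The knob stands midway between the pads, with its top near (322,290). Closing.

```bash
python3 -m jog '-1 0 0 0 0;-1 0 0 0 0;-1 0 0 0 0;-1 0 0 0 0;-1 0 0 0 0;-1 0 0 0 0;-1 0 0 0 0;-1 0 0 0 0'; python3 -m jog '-1 0 0 -3 0;-1 0 0 -3 0;-1 0 0 -3 0;-1 0 0 -2 0;-1 0 0 0 0'
```

```text
clock: 3.8
position: [0.537, -0.1509, 0.1357]
tcp_rot: [3.141, -0.001, 0.103]
ft_force: [-2.1, -0.0, 5.7]
grip_width: 0.302
grasp_force: 58.8
clock: 4.3
position: [0.5368, -0.1507, 0.1459]
tcp_rot: [-3.141, -0.0, 0.103]
ft_force: [4.5, 0.2, -8.7]
grip_width: 0.303
grasp_force: 59.4
```

```bash
python3 -m jog '-1 0 0 -1 0;-1 0 -3 0 0;-1 0 -6 0 0;-1 0 -8 0 0;-1 0 -8 0 0;-1 0 -8 0 0;-1 0 -8 0 0'; python3 -m jog '-1 0 -10 0 0;-1 0 -10 0 0;-1 0 -10 0 0;-1 0 -10 0 0;-1 0 -10 0 0;-1 0 -10 0 0;-1 0 -6 0 0;-1 0 -4 0 0;-1 0 -2 0 0;-1 0 0 0 0'
```

```text
clock: 5.0
position: [0.5324, -0.1096, 0.1466]
tcp_rot: [-3.142, 0.0, 0.103]
ft_force: [4.0, -1.1, -10.0]
grip_width: 0.304
grasp_force: 59.7
clock: 6.0
position: [0.525, -0.0381, 0.1467]
tcp_rot: [-3.141, 0.001, 0.103]
ft_force: [-3.9, 0.6, -9.5]
grip_width: 0.306
grasp_force: 59.8
```

```bash
python3 -m jog '-0.1 0 0 0 0;-0.1 0 0 0 0;-0.1 0 0 0 0;-0.1 0 0 3 0;-0.1 0 0 3 0;-0.1 0 0 2 0;-0.1 0 0 0 0'; python3 -m jog '-0.1 0 -3 0 0;-0.1 0 -3 0 0;-0.1 0 -2 0 0;-0.1 0 -2 0 0;-0.1 0 -2 0 0;-0.1 0 -2 0 0;-0.1 0 0 0 0'
```

```text
clock: 6.7
position: [0.5251, -0.0383, 0.1384]
tcp_rot: [-3.141, 0.001, 0.103]
ft_force: [-0.3, -0.5, 0.3]
grip_width: 0.451
grasp_force: 0.0
clock: 7.4
position: [0.5238, -0.024, 0.1389]
tcp_rot: [-3.141, -0.0, 0.103]
ft_force: [-0.7, 0.2, -0.1]
grip_width: 0.452
grasp_force: 0.0
```

```bash
for i in 1; do python3 -m jog '-0.1 0 -1.5 0 0;-0.1 0 -1.5 0 0;-0.1 0 -1.5 0 0;-0.1 0 -1.5 0 0'; done
python3 - <<'E'
from h import *
d,W=wrist();cv2.imwrite("pics/w3.png",d["image"][:,:,::-1])
E
```

```text
clock: 7.8
position: [0.5231, -0.0182, 0.1389]
tcp_rot: [-3.141, 0.0, 0.103]
ft_force: [0.3, 1.1, -0.0]
grip_width: 0.45
grasp_force: 0.0
```

View pics/w3.png

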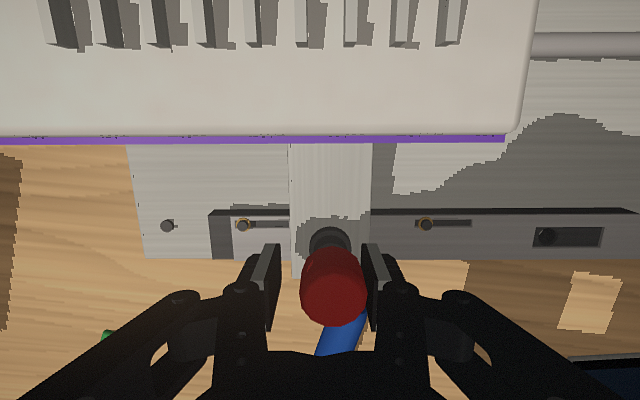

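The right (−y) finger is pushing the knob at about (335,290) and the carriage rides along at roughly 0.127. I'll continue slowly, watching for the rise in force.

```bash
python3 -m jog '-0.1 0 -1.5 0 0;-0.1 0 -1.5 0 0;-0.1 0 -1.5 0 0;-0.1 0 -1.5 0 0'|sed -n 2,4p;python3 -m jog '-0.1 0 -1 0 0;-0.1 0 -1 0 0;-0.1 0 -1 0 0'|sed -n 2,4p
```

```text
position: [0.5225, -0.0124, 0.1389]
tcp_rot: [-3.142, 0.0, 0.103]
ft_force: [0.3, -1.1, -0.9]
position: [0.5223, -0.0103, 0.139]
tcp_rot: [3.139, -0.0, 0.103]
ft_force: [0.7, -15.3, -1.8]
```

Force jumped to 15 N at about 0.135, so the pin has found the hole. Open, back up, and look.

```bash
python3 -m jog '-0.1 0 3 0 0;-0.1 0 4 0 0;0.2 0 0 0 0;0.2 0 0 0 0;0.2 0 0 -10 0;0.2 0 0 -30 0;0.2 0 0 -40 0;0.2 -10 0 -40 0;0.2 -10 0 -40 0;0.2 0 0 0 0'
python3 - <<'E'
from h import *
go(0.53,-.016,.3,.1026)
d,W=wrist()
im=d["image"][:,:,::-1];cv2.imwrite("pics/w4.png",im)
s=snapshot("scene")["image"][:,:,::-1]
cv2.imwrite("pics/w4b.png",np.hstack([cv2.resize(im[60:260,180:480],(480,320)),cv2.resize(s[150:310,220:380],(320,320),interpolation=2)]))
E
```

```text
clock: 9.55
position: [0.5032, -0.0185, 0.3058]
tcp_rot: [3.14, -0.008, 0.103]
ft_force: [0.0, -0.3, 0.1]
grip_width: 0.598
grasp_force: 0.0
pos [ 0.5032 -0.0185  0.3058] rot [ 3.14   -0.0084  0.1029] t 9.55 turn 0.0003 shift mm [26.9  0.2  5.8]
```

View pics/w4b.png

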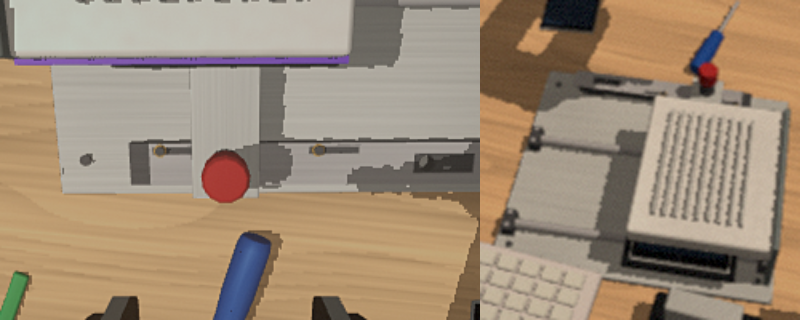

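The carriage is under the lamp, and the wrist crop shows the knob at (225,177). To confirm the pin is home, I'll touch the knob's top with shut fingers: home means TCP z ≈ 0.1675, riding on the strip ≈ 0.1765.

```bash
python3 -m jog '-1 10 0 30 0;-1 10 0 30 0;-1 0 -1 30 0;-1 0 0 20 0;-1 0 0 10 0;-1 0 0 4 0;-1 0 0 0 0;-1 0 0 0 0';  python3 -m jog '-1 0 0 2 0;-1 0 0 2 0;-1 0 0 2 0;-1 0 0 0 0'
```

```text
clock: 10.45
position: [0.5232, -0.0155, 0.1759]
tcp_rot: [3.141, -0.001, 0.103]
ft_force: [1.1, -0.2, -0.5]
grip_width: -0.001
grasp_force: 0.0
clock: 10.85
position: [0.5228, -0.0155, 0.1687]
tcp_rot: [-3.141, 0.0, 0.103]
ft_force: [-1.1, -1.0, 0.5]
grip_width: 0.003
grasp_force: 0.0
```

```bash
python3 -m jog '-1 0 0 1 0;-1 0 0 0 0'|sed -n 2,4p;  python3 -m jog '-1 0 0 1 0;-1 0 0 0 0'|sed -n 2,4p
```

```text
position: [0.5228, -0.0155, 0.1678]
tcp_rot: [-3.142, 0.0, 0.103]
ft_force: [1.3, 0.4, -1.0]
position: [0.5228, -0.0155, 0.1668]
tcp_rot: [-3.142, 0.0, 0.103]
ft_force: [0.2, 1.1, -0.1]
```

No contact even at 0.1668, so the plunger is home (lift < 1 mm). Next, the timer.

```bash
python3 -m jog '-1 0 0 -30 0;-1 0 0 -40 0;-1 0 0 -14 0.113;-1 0 0 0 0.113;-1 0 0 0 0.114;-1 0 0 0 0'; python3 -c "
from h import *
go(.428,.298,.19,-.237)"
```

```text
clock: 11.85
position: [0.5229, -0.0155, 0.251]
tcp_rot: [-3.142, -0.0, -0.239]
ft_force: [-0.0, -0.2, -1.3]
grip_width: -0.003
grasp_force: 0.0
pos [ 0.5229 -0.0155  0.251 ] rot [-3.1415e+00 -2.0000e-04 -2.3920e-01] t 11.85 turn -0.0022 shift mm [-165.8 -282.4   61. ]
```

```bash
python3 -m jog '-1 -20 -34 0 0;-1 -20 -34 0 0;-1 -20 -34 0 0;-1 -20 -34 0 0;-1 -20 -34 0 0;-1 -20 -34 0 0;-1 -20 -34 0 0;-1 -20 -34 0 0;-1 -6 -10 30 0;-1 0 0 31 0'; python3 -m jog '-1 0 0 0 0;-1 0 0 0 0'
python3 - <<'E'
from h import *
d,W=wrist()
im=d["image"][:,:,::-1];cv2.imwrite("pics/w5.png",im)
from station import *
go(.4718,.3087,.15,-.237)
E
```

```text
clock: 12.85
position: [0.4272, 0.2995, 0.1897]
tcp_rot: [-3.14, -0.001, -0.231]
ft_force: [1.2, -0.6, -0.5]
grip_width: -0.002
grasp_force: 0.0
clock: 13.05
position: [0.4279, 0.2975, 0.1904]
tcp_rot: [3.141, 0.0, -0.235]
ft_force: [-1.1, 0.0, 0.4]
grip_width: -0.0
grasp_force: 0.0
pos [0.4282 0.2976 0.1914] rot [-3.1408e+00 -8.0000e-04 -2.3610e-01] t 13.1 turn 0.0009 shift mm [ 39.7 -21.   41.4]
```

View pics/w5.png

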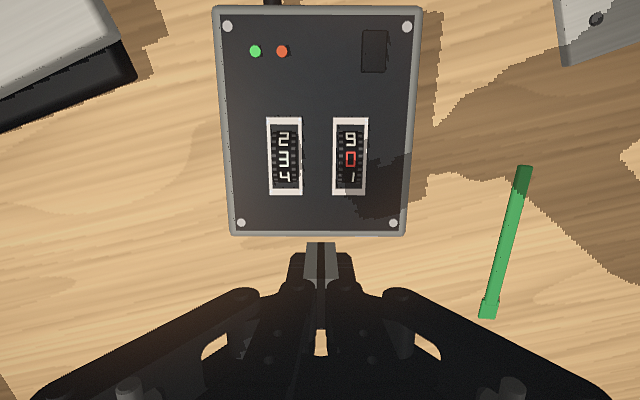

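The tens wheel reads 3 at (284,159) between 2 and 4, and units reads red 0 at (350,159). That means three clicks up. Wheel windows are level in the image, so the yaw matches.

Run:
```python
from h import *
d,W=wrist()
a,b=wpx(d,W,284.5,159,.069),wpx(d,W,350.5,159,.069);print(a,b,np.linalg.norm(a-b))
c=[wpx(d,W,*q,.06) for q in((213,10),(423,10),(404,236),(230,236))];print([np.linalg.norm(c[i]-c[i-1]).round(4) for i in range(4)])
c=[wpx(d,W,*q,.06) for q in((227,26),(407,27),(393,223),(241,223))];print([np.linalg.norm(c[i]-c[i-1]).round(4) for i in range(4)]);m=np.mean(c,0);print(m,m[:2]+R.from_euler('z',-.237).as_matrix()[:2,:2]@[-.015,.02])
go(a[0],a[1],.15,-.237)
```

```text
[0.47270578 0.30926766 0.069     ] [0.46348786 0.27085258 0.069     ] 0.03950555300988168
[np.float64(0.1348), np.float64(0.1166), np.float64(0.1347), np.float64(0.1168)]
[np.float64(0.1175), np.float64(0.1012), np.float64(0.117), np.float64(0.1008)]
[0.48247155 0.28696845 0.06      ] [0.4725866  0.30993119]
pos [0.4284 0.2976 0.1918] rot [-3.1402e+00 -1.4000e-03 -2.3670e-01] t 13.15 turn 0.0003 shift mm [ 40.3 -21.7  41.8]
```

```bash
python3 -m jog '-1 16 -10 0 0;-1 17 -11 10 0;-1 0 0 20 0;-1 0 0 14 0;-1 0 0 3 0;-1 0 0 0 0;-1 0 0 0 0'; python3 -m jog '-1 0 0 1 0;-1 0 0 0 0'|sed -n 2,4p; python3 -m jog '-1 0 0 1 0;-1 0 0 0 0'|sed -n 2,4p
```

```text
clock: 13.85
position: [0.465, 0.3104, 0.1441]
tcp_rot: [-3.141, -0.001, -0.237]
ft_force: [-0.2, -0.1, 0.8]
grip_width: 0.004
grasp_force: 0.0
position: [0.4649, 0.3104, 0.1425]
tcp_rot: [-3.141, -0.001, -0.237]
ft_force: [0.4, -0.2, 0.4]
position: [0.4649, 0.3104, 0.1415]
tcp_rot: [-3.141, -0.001, -0.237]
ft_force: [-0.6, -1.3, 4.2]
```

```bash
python3 -m jog '-1 0 0 0.4 0;-1 0 0 0 0'|sed -n 2,4p; python3 -m jog '-1 2 0 0 0;-1 2 0 0 0;-1 2 0 0 0;-1 0 0 0 0'|sed -n 2,4p
```

```text
position: [0.465, 0.3104, 0.1413]
tcp_rot: [-3.141, -0.001, -0.237]
ft_force: [-1.1, -1.2, 7.3]
position: [0.4712, 0.3089, 0.1415]
tcp_rot: [-3.141, -0.001, -0.237]
ft_force: [-0.7, -2.0, 8.5]
```

```bash
python3 -m jog '-1 2 0 0 0;-1 2 0 0 0;-1 2.5 0 0 0;-1 0 0 0 0'|sed -n 2,4p; python3 -m jog '-1 0 0 -3 0;-1 0 0 -5 0;-1 -10 0 0 0;-1 -22 0 0 0;-1 -20 0 0 0;-1 0 0 0 0;-1 0 0 0 0'
python3 - <<'E'
from h import *
d,W=wrist()
im=d["image"][:,:,::-1];cv2.imwrite("pics/w6.png",cv2.resize(im[60:260,200:440],None,fx=2,fy=2))
go(.4725-.0075*.972,.3093+.0075*.235,.1445,-.237)
E
```

```text
position: [0.4773, 0.3074, 0.1414]
tcp_rot: [-3.141, -0.001, -0.237]
ft_force: [-1.1, -2.4, 9.8]
clock: 15.95
position: [0.4258, 0.3199, 0.1487]
tcp_rot: [-3.141, -0.0, -0.236]
ft_force: [0.5, -0.9, -0.7]
grip_width: -0.001
grasp_force: 0.0
pos [0.4262 0.3197 0.1487] rot [-3.1413e+00 -5.0000e-04 -2.3660e-01] t 16.0 turn 0.0004 shift mm [39.9 -0.7  4.2]
```

View pics/w6.png

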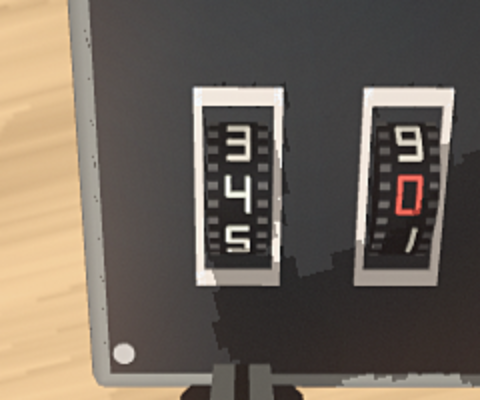

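The tens wheel now reads 4 at (237,195), with 3 and 5 on either side, and units still reads red 0 at (408,195). I'll repeat the identical stroke.

```bash
python3 -m jog '-1 20 0 0 0;-1 19.5 0 0 0;-1 0 0 4 0;-1 0 0 2.6 0;-1 0 0 0 0;-1 0 0 1 0;-1 0 0 0.4 0;-1 0 0 0 0'|sed -n 2,4p; python3 -m jog '-1 2 0 0 0;-1 2 0 0 0;-1 2 0 0 0;-1 2 0 0 0;-1 2 0 0 0;-1 2.5 0 0 0;-1 0 0 0 0'|sed -n 2,4p;  python3 -m jog '-1 0 0 -3 0;-1 0 0 -5 0;-1 -10 0 0 0;-1 -22 0 0 0;-1 -20 0 0 0;-1 0 0 0 0;-1 0 0 0 0'|sed -n 1,2p
python3 - <<'E'
from h import *
d,W=wrist()
im=d["image"][:,:,::-1];cv2.imwrite("pics/w7.png",im)
g=cv2.cvtColor(cv2.resize(im[60:260,200:440],None,fx=2,fy=2),6);o=cv2.cvtColor(cv2.imread("pics/w6.png"),6)
# where did the digits 4, 5 (old image) go; and units 0
for n,(x0,y0,x1,y1) in dict(four=(220,176,254,216),five=(220,220,254,254),zero=(394,174,426,218)).items():
    t=o[y0:y1,x0:x1];a=g[100:270,x0-15:x1+15];r=cv2.matchTemplate(a,t,5);_,v,_,l=cv2.minMaxLoc(r);print(n,round(v,2),"old y",y0,"new y",l[1]+100,"dx",l[0]-15)
for row in cv2.resize(g[115:260:1,215:262],(47,72))[::2]: print("".join(" .:*#@"[min(5,int(x)//40)] for x in row))
E
```

```text
position: [0.4651, 0.3102, 0.1413]
tcp_rot: [-3.141, -0.001, -0.237]
ft_force: [-1.2, -4.2, 9.9]
position: [0.4774, 0.3072, 0.1414]
tcp_rot: [-3.141, -0.001, -0.237]
ft_force: [-0.6, -4.7, 12.0]
clock: 18.2
position: [0.4258, 0.3199, 0.1487]
four 0.94 old y 176 new y 124 dx 0
five 0.93 old y 220 new y 220 dx 0
zero 1.0 old y 174 new y 174 dx 0
...............................................
...............................................
......                                   ......
         .:*###*:.          ..:###*:.          
.....    .:#@@#*:.          ..*#@@#:.     .....
::...    .:#@@#*:            .:#@@#:.     ..:::
         .:#@@@################@@@#:.      ..  
...       .:*****#############@@@@#:.       .. 
:::..   .                   ..*@@@@:.     ..:::
:::...  ....  .....    .    .:*@@@@:.     .::::
     ....................   .:*@@@@*..         
  .........................   .......   .....  
:::........................................::::
:::. ......................................::::
...............................................
.........:*#@@@@@@@@@@@@@@@@@@@@@@
[... 273 characters left out ...]
         .:*@@@@*..  ...::::
:::........                 .:*@@@@*..  ...::::
......    ..:****************##@@@@*..    .....
    .    ..*@@@@@@@@@@@@@@@@@@@@@@#*..         
....      ....                           ......
:::..  ...                              ...::::
....       ...:::::::::::::::::::..        ....
         .:#@@@@@@@@@@@@@@@@@@@@@#*.           
:::...   .:@@@@#*.          .....       ...::::
:::..    .:@@@@#*.              ..      ...::::
         .:@@@@@@@@@@@@@@@@@@@@@@@#.           
:::...   .:#@@@#*.         ..*#@@@#.    ...::::
.....    .:#@@@@@********::::**###*.     ......
.....       ......................       ......
...............................................
```

Clicked to 5, with 4 above and 6 below; units unchanged. One more stroke, pressing slightly less.

```bash
python3 -m jog '-1 20 0 0 0;-1 19.5 0 0 0;-1 0 0 4 0;-1 0 0 2.6 0;-1 0 0 0 0;-1 0 0 1 0;-1 0 0 0.2 0;-1 0 0 0 0'|sed -n 2,4p; python3 -m jog '-1 2 0 0 0;-1 2 0 0 0;-1 2 0 0 0;-1 2 0 0 0;-1 2 0 0 0;-1 2.5 0 0 0;-1 0 0 0 0'|sed -n 2,4p;  python3 -m jog '-1 0 0 -3 0;-1 0 0 -5 0;-1 -10 0 0 0;-1 -22 0 0 0;-1 -20 0 0 0;-1 0 0 0 0;-1 0 0 0 0'|sed -n 1,2p
python3 - <<'E'
from h import *
d,W=wrist()
im=d["image"][:,:,::-1];cv2.imwrite("pics/w8.png",im)
g=cv2.cvtColor(cv2.resize(im[60:260,200:440],None,fx=2,fy=2),6);o=cv2.cvtColor(cv2.imread("pics/w6.png"),6)
for n,(x0,y0,x1,y1) in dict(zero=(394,174,426,218),).items():
    t=o[y0:y1,x0:x1];a=g[100:270,x0-15:x1+15];r=cv2.matchTemplate(a,t,5);_,v,_,l=cv2.minMaxLoc(r);print(n,round(v,2),"old y",y0,"new y",l[1]+100,"dx",l[0]-15)
for row in cv2.resize(g[115:260:1,215:262],(47,72))[::2]: print("".join(" .:*#@"[min(5,int(x)//40)] for x in row))
E
```

```text
position: [0.4651, 0.3102, 0.1414]
tcp_rot: [-3.141, -0.001, -0.237]
ft_force: [0.1, -3.2, 7.2]
position: [0.4774, 0.3072, 0.1414]
tcp_rot: [-3.141, -0.001, -0.237]
ft_force: [0.1, -3.3, 8.9]
clock: 20.45
position: [0.4258, 0.3199, 0.1489]
zero 0.99 old y 174 new y 174 dx 0
...............................................
...............................................
.....      ........................   .........
         .:#@@@################@##*.           
.....    .:#@@#*:...................      .....
::...    .:#@@#*:                         ..:::
 .       .:#@@@###################*.        ...
 .        .:*#################@@@@@:.        . 
::...                        .*@@@@:.     ..:::
:::..   .                   .:*@@@@:.     .::::
          .:*#@@@@@@@@@@@@@@@@@@@@@:.      ....
.......   .:*#####################*.    .....  
:::........                        .........::.
:::........................................::::
...............................................
.........:*#@@@@@@@@@@@@@@@@@@@@@@#.  .........
....... .:*@@@@@#*****************:. ..........
:::.... .
[... 202 characters left out ...]
         .:*@@@@*..  .......
:::...  .:*@@@@#*.          .:*@@@@*..  ...::::
....    .:*@@@@##*********::**#@@@@*..    .....
...      .:#@@@@@@@@@@@@@@@@@@@@@@#*..         
....       ...                            .....
:::...                                  ...::::
....       ..::::::::::::::::::::..        ....
         ..*#@@@@@@@@@@@@@@@@@@@@@#.           
::...        ...  ...........*#@@@#.     ..::::
:::...                      .*#@@@#.    ...::::
                            .*#@@@#.           
:::...                      .*#@@@#.    ...::::
......                      .:*###*.     ......
.....                            .       ......
...............................................
```

6 is clicked in at the crown and units is at 0. Withdraw and hand in.

```bash
python3 -m jog '-1 0 0 -20 0;-1 0 0 -40 0;-1 0 0 -40 0;-1 0 0 0 0;-1 0 0 0 0'|sed -n 1,4p; python3 -c "
from station import *
print(hand_in())"
```

```text
clock: 21.0
position: [0.4269, 0.3196, 0.2494]
tcp_rot: [-3.14, -0.001, -0.238]
ft_force: [0.4, -0.2, -0.9]
the job is handed in; nothing more can be done
None
```

I handed the job in at 21 s: the timer reads 60, the carriage is under the lamp at about 0.135 with the plunger home, and the robot is clear; I didn't check the tablet's exact seating under the hood, and no verdict came back.

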